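Put the socket extension bars back on the clip rack in size order

TASK

Get all four socket extension bars onto the clip rack in order of size, each in the pair of clips made for it: one that was put in a place too large for it must go to its own, and the two on the mat must be added. Press each bar down until it has snapped fully home in both clips, with all socket ends pointing the same way as those already on the rack, and leave the other things on the bench where they are.

Things in the scene. Friction and masses are not known exactly. Their poses are not given: they have to be found in the camera images.
- rack: fixed clip rack: grey plate 112 x 226 x 5 mm; two aluminium rails 16 mm wide along its y at x = -34 and +34 mm, 32 mm high, 52 mm open between them. Each rail has four spring clips; a bar lies along x in a pair of clips. Origin: centre of the plate's underside, z up; y points along the row to the smallest place, x to the side of the socket ends
- bar_12: steel socket extension bar, the shortest and thinnest of the four: 142 mm long; plain round shank 12 mm thick, 107 mm long; round socket end 18 mm thick, 18 mm long; at the other end a hexagon collar 18 mm across, 9 mm long, and a square drive. It lies on the rubber mat at the start. Origin on the axis, mid shank; x along the bar to the socket end. On the mat its axis is 12 mm above the bench
- place_12 (a point): where the middle of the 12 mm bar's shank belongs: on its clips' axis, midway between the rails, 48 mm above the bench; axes as the rack's. Up to 9 mm either way along x is fine. The four places are 52 mm apart along y, smallest at y = +78, largest at -78 mm; clips stand up to 15 mm above the seated axis.
- bar_15: steel socket extension bar, the second smallest: 160 mm long; plain round shank 15 mm thick, 115 mm long; round socket end 23 mm thick, 24 mm long; at the other end a hexagon collar 23 mm across, 10 mm long, and a square drive. It is already clipped in its own place on the rack at the start and stays there. Origin on the axis, mid shank; x along the bar to the socket end
- place_15 (a point): where the middle of the 15 mm bar's shank belongs: on its clips' axis, midway between the rails, 48 mm above the bench; axes as the rack's. Up to 13 mm either way along x is fine. A clip is a seat between two sprung jaws 12 mm long (along x), whose flared mouth leads in a bar up to 3 mm off to the side.
- bar_18: steel socket extension bar, the second largest: 180 mm long; plain round shank 18 mm thick, 127 mm long; round socket end 28 mm thick, 28 mm long; at the other end a hexagon collar 28 mm across, 12 mm long, and a square drive. It starts on the rack in the wrong place: it sits loose in the largest place, that of the 21 mm bar. Origin on the axis, mid shank; x along the bar to the socket end
- place_18 (a point): where the middle of the 18 mm bar's shank belongs: on its clips' axis, midway between the rails, 48 mm above the bench; axes as the rack's. Up to 19 mm either way along x is fine. A clip's neck is 4 mm narrower than its bar: laid on top the bar stays about 12 mm too high; pressed straight down with 8 to 25 N (both clips) it snaps in.
- bar_21: steel socket extension bar, the longest and thickest: 200 mm long; plain round shank 21 mm thick, 139 mm long; round socket end 33 mm thick, 32 mm long; at the other end a hexagon collar 33 mm across, 14 mm long, and a square drive. It lies on the rubber mat at the start. Origin on the axis, mid shank; x along the bar to the socket end. On the mat its axis is 19.5 mm above the bench
- place_21 (a point): where the middle of the 21 mm bar's shank belongs: on its clips' axis, midway between the rails, 48 mm above the bench; axes as the rack's. Up to 25 mm either way along x is fine. Starts occupied by the 18 mm bar, whose axis is there 46.5 mm above the bench; that bar lifts straight out with under 12 N.
- bar_12_socket (a point): centre of the end face of the 12 mm bar's socket end, 71.5 mm from the bar's origin
- bar_15_socket (a point): centre of the end face of the 15 mm bar's socket end, 81.5 mm from the bar's origin
- bar_18_socket (a point): centre of the end face of the 18 mm bar's socket end, 91.5 mm from the bar's origin
- bar_21_socket (a point): centre of the end face of the 21 mm bar's socket end, 101.5 mm from the bar's origin
- mat: thin black rubber mat, 260 x 240 x 3 mm, stuck to the bench; two bars lie on it, among the tin, the tape roll and the hex key set. Origin at the centre of its underside, z up
- tin: round open tin, 64 mm across, 28 mm high, on the mat; origin at the centre of its underside. A bystander
- tape_roll: roll of insulating tape lying flat, 66 mm across, 19 mm high, on the mat; origin at the centre of its underside. A bystander
- hex_key_set: folding hex key set, 95 x 30 x 19 mm, on the mat; origin at the centre of its underside. A bystander
- pliers: combination pliers lying beside the mat, 156 x 46 x 14 mm; origin at the centre of its underside. A bystander
- screwdriver: screwdriver lying beside the mat on the robot's side, 197 x 30 x 30 mm; origin at the centre of its underside. A bystander
- cup: plastic cup standing beyond the rack, 64 mm across, 62 mm high; origin at the centre of its underside. A bystander

How it is judged:
By the outcome, as a careful person would: the job done as asked, in the order asked, and still so for the second after the job is handed in, with the robot touching nothing.
It also fails if it takes over 64 s, if anything falls off the work surface, if the arm or the gripper's body presses on something with over 40 N, if the wrist force passes 120 N, or if a joint passes its speed limit or range.

ROBOT

A 7-joint arm with a two-finger parallel gripper is mounted at the origin on a cart in front of the work surface, level with it; the furniture and walls round the work are solid. World frame = base frame: x ahead of the robot, y to its left, z up, the work surface at z = 0. Lengths are in m, angles in rad, forces in N, time in s.
With the tool pointing down it reaches from about 0.4 to 0.9 m from the base axis. Payload 5.5 kg.
Tool frame: the origin (TCP) lies at the very end of the fingers, on their centre line; the grasp point (between the pads) lies 19 mm behind it; z points along the fingers, y is the line along which they close (so a half turn about z gives the same grasp; the last joint's range is limited). The gripper opens to 92 mm and grips with 3 to 60 N. Pads are 19 mm wide; open, the fingers measure 130 mm over their backs; the gripper's body (75 mm by 190 mm) begins 47 mm behind the grasp point.
Start: joints at [-1.026, 0.501, -0.427, 1.55, 0.221, 1.138, -0.21], TCP at [0.181, 0.624, 0.227] pointing down, gripper open.
Joint ranges: [-2.88, 2.88], [-0.31, 2.03], [-1.54, 1.56], [0.2, 2.42], [-1.41, 4.55], [0.19, 2.02], [-2.57, 2.57]. Speed limits (rad/s): [2.57, 2.57, 3.14, 3.14, 3.14, 3.14, 3.14].

INTERFACE

Orientations are given as a unit quaternion [w, x, y, z].
In Python, from cell import r, read_camera, camera_params, job gives the robot as it stands.
- The arm moves only by the shell command python3 -m jog 'ROWS' [FORCE]. ROWS is JSON, a list of rows, each a list of 5 numbers: the finger opening in m, from 0 to 0.0918, then the shift along the tool's x, y, z in m, then the turn about the tool's z in rad. In form: [[jaw, tx, ty, tz, turn], ...]. A call has exactly 8 rows; each row is the pose to reach, as a shift and turn from the pose commanded when the call began, along the tool's axes at that moment; what a row does not reach only later rows make up. A row lasts 1/8 s, in which the tool goes at most 62.5 mm and 10.7 degrees, less where a joint would pass 70% of its speed; a pose out of reach is approached as far as the arm can. A call with a gripper value outside its range is refused whole. The fingers move at their own pace and stop on an object; FORCE is the grip in N (left out, the last holds). Time passes only in rows, so rows that repeat a pose let the fingers close, or fill a call up. It gives the time, the measured TCP pose, the force, the opening and the grip force at its end, in the units of the state.
- r.read_state(): the state, without advancing time (a new reading comes with each control period).
- read_camera(name): name is "scene" or "top" or "wrist"; returns the picture (400x640x3 uint8, red, green, blue); there is no depth.
- camera_params(name): a dict with "mtx" (3x3 intrinsics, pixels), "eye" and "orientation" of the camera in the world; the wrist camera has in their place "mount" (4x4, takes a point from camera to tool coordinates, whose origin is the TCP and whose axes are the flange's). Camera axes: x right, y up, looking along -z (the intrinsics and any distortion apply to the point x, -y, -z); pixel columns grow to the right and rows downward; lengths in m; the calibration is good to about 2 mm. A picture is of the moment at which its call begins: read the wrist's pose just before it. camera_params takes no time and is no camera call.
- job.sign_off(): hands the job in; it is judged then, once.
The state is a dict: "clock": time; "qpos": joint angles; "joint_velocities": joint speeds; "tau": joint torques, N m; "ee_pos": TCP position; "orientation": TCP orientation; "wrist_force": force on the tool from outside, world axes, zero at the start; "moment": the same for the moment, N m; "opening": opening from 0.0 (shut) to 1.0 (fully open); "finger_force": force on a finger pad.
Only numpy, scipy, OpenCV 4.12 (cv2) and the standard library are available. Lean on these libraries where they do the work, as an engineer would, in place of code of your own. Each camera call takes 0.05 s, during which the arm holds its last target. There are 200 camera calls.

## Working session

There is one attempt and no reset: what is moved stays moved. The work goes in short steps, Python scripts to look and compute and a shell command to move; the robot and the scene stay as the last step left them, time stands still between calls to the robot, and variables do not carry over. Pictures are saved under pics/ and viewed, at most 10 in all, crops included, and the job is handed in when it is done.

```bash
mkdir -p pics; ls; python3 - <<'E'
from cell import r, read_camera, camera_params, job
import cv2,numpy as np
print(r.read_state())
for n in("scene","top","wrist"):
    print(n,camera_params(n))
for n in("scene","top"):
    im=read_camera(n); cv2.imwrite(f"pics/{n}0.png",im[...,::-1])
E
```

```text
pics
{'clock': 0.0, 'qpos': array([-1.0257771 ,  0.50187689, -0.42675679,  1.55146534,  0.22081577,
        1.13828596, -0.21030722]), 'joint_velocities': array([-1.57355377e-04, -1.23651782e-03, -1.12928486e-03,  9.10871121e-05,
       -5.09003415e-04, -9.51956654e-04, -2.68241947e-04]), 'tau': array([ 2.62714357e-04, -5.66595912e+01, -5.81570327e+00, -2.79112118e+01,
       -6.86169136e-02,  3.09878611e-02,  1.84056526e-04]), 'ee_pos': array([0.1806359 , 0.62365811, 0.22565072]), 'orientation': array([-1.61080008e-04,  1.40430269e-01,  9.90090077e-01, -9.75907434e-04]), 'wrist_force': array([ 0.42287777, -0.70774094, -0.44691175]), 'moment': array([ 0.00334698, -0.0156676 , -0.0016993 ]), 'finger_force': 0.0, 'opening': 0.9972224114298702}
scene {'mtx': array([[518.03393293,   0.        , 320.8200108 ],
       [  0.        , 518.03393293, 195.63893867],
       [  0.        ,   0.        ,   1.        ]]), 'eye': array([ 0.10391606, -0.41204761,  1.01108096]), 'orientation': array([ 0.91066103,  0.31227464, -0.09118408, -0.25468902])}
top {'mtx': array([[406.2027715 ,   0.        , 314.10740715],
       [  0.        , 406.2027715 , 194.58636727],
       [  0.        ,   0.        ,   1.        ]]), 'eye': array([0.28758089, 0.22984139, 1.07691155]), 'orientation': array([ 0.7080162 ,  0.06258399, -0.06349882, -0.70054564])}
wrist {'mtx': array([[303.82859536,   0.        , 320.14661778],
       [  0.        , 303.82859536, 199.41059115],
       [  0.        ,   0.        ,   1.        ]]), 'mount': array([[ 3.89633488e-04,  9.53760452e-01,  3.00567544e-01,
         8.00743237e-02],
       [ 9.99999924e-01, -3.78244523e-04, -9.60808692e-05,
         1.36219371e-04],
       [ 2.20498942e-05,  3.00567559e-01, -9.53760527e-01,
        -1.57956018e-01],
       [ 0.00000000e+00,  0.00000000e+00,  0.00000000e+00,
         1.00000000e+00]])}
```

View pics/top0.png

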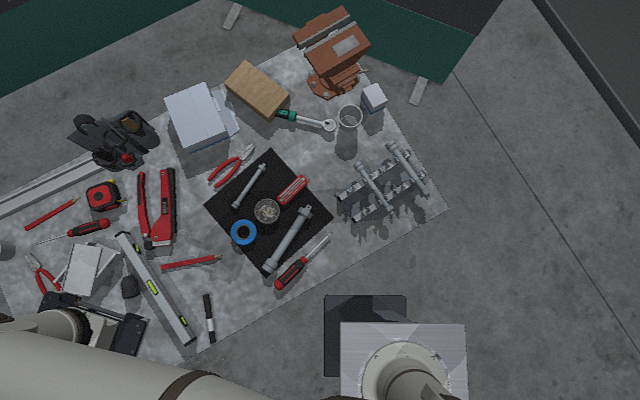

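View pics/scene0.png

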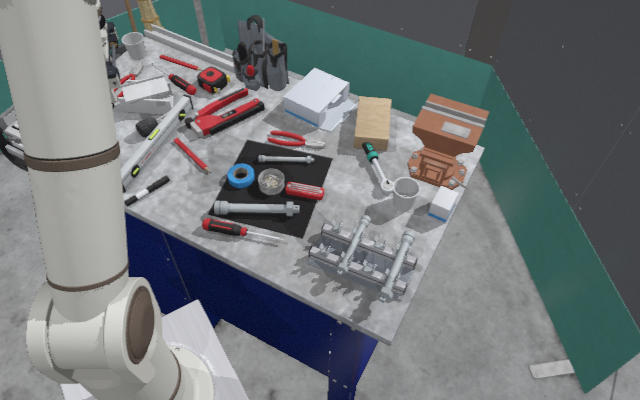

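Top view: the mat is centred near (268,212), bar_21 runs (270,267)–(306,210) and bar_12 (237,205)–(263,167). The rack is near (385,185), with bars at (373,184) and (408,168). Next I'll get rough positions from this view, then look more closely with the wrist camera.

```bash
cat > h.py <<'E'
from cell import r, read_camera, camera_params, job
import cv2,numpy as np
from scipy.spatial.transform import Rotation as R
def rot(q): return R.from_quat(np.r_[q[1:],q[0]]).as_matrix()
def cam(n,s=None):
    p=camera_params(n)
    if n!="wrist": return p["mtx"],np.array(p["eye"]),rot(p["orientation"])
    s=s or r.read_state(); T=p["mount"]; A=rot(s["orientation"])
    return p["mtx"],s["ee_pos"]+A@T[:3,3],A@T[:3,:3]
def px2w(c,uv,z):
    K,e,A=c; d=A@np.array([(uv[0]-K[0,2])/K[0,0],-(uv[1]-K[1,2])/K[1,1],-1]); return e+d*(z-e[2])/d[2]
def w2px(c,P):
    K,e,A=c; q=A.T@(np.array(P)-e); return K[0,2]-K[0,0]*q[0]/q[2],K[1,2]+K[1,1]*q[1]/q[2]
def tool(P):  # world target (x,y) -> tool shift
    s=r.read_state(); return rot(s["orientation"]).T@(np.array(P)-s["ee_pos"])
def ori():
    A=rot(r.read_state()["orientation"]); return A
def shot(name,fn,box=None,k=1):
    s=r.read_state(); im=read_camera(name)[...,::-1]; cv2.imwrite(f"pics/{fn}_raw.png",im)
    if box: im=im[box[1]:box[3],box[0]:box[2]]
    cv2.imwrite(f"pics/{fn}.png",cv2.resize(im,None,fx=k,fy=k,interpolation=cv2.INTER_CUBIC)); return s
E
python3 - <<'E'
from h import *
c=cam("top")
for n,uv,z in [("mat",(268,212),.003),("21a",(270,267),.02),("21b",(306,210),.02),("12a",(237,205),.012),("12b",(263,167),.012),("b15",(373,184),.05),("b18",(408,168),.05),("rackL",(347,203),.03),("cup",(350,115),.03),("scr",(302,263),.01)]:
    print(n,px2w(c,uv,z).round(3))
print(ori().round(3))
print(tool([.40,.19,.22]).round(3))
E
```

```text
mat [0.433 0.352 0.003]
21a [0.289 0.34  0.02 ]
21b [0.437 0.25  0.02 ]
12a [0.45  0.434 0.012]
12b [0.554 0.368 0.012]
b15 [0.502 0.078 0.05 ]
b18 [ 0.546 -0.014  0.05 ]
rackL [0.455 0.143 0.03 ]
cup [0.697 0.134 0.03 ]
scr [0.3   0.259 0.01 ]
[[-0.961  0.278 -0.001]
 [ 0.278  0.961 -0.002]
 [ 0.    -0.002 -1.   ]]
[-0.331 -0.356  0.006]
```

```bash
python3 - <<'E'
from h import *
print(tool([.45,.15,.25]).round(3))
E
```

```text
[-0.39  -0.38  -0.024]
```

```bash
python3 -m jog '[[0.06,-0.05,-0.05,0,-0.1],[0.06,-0.1,-0.1,-0.02,-0.2],[0.06,-0.15,-0.15,-0.02,-0.3],[0.06,-0.2,-0.2,-0.02,-0.45],[0.06,-0.25,-0.25,-0.02,-0.6],[0.06,-0.3,-0.3,-0.02,-0.73],[0.06,-0.35,-0.34,-0.02,-0.73],[0.06,-0.39,-0.38,-0.02,-0.73]]' 30
python3 - <<'E'
from h import *
s=shot("wrist","w1",(20,0,640,400),1.29)
print(s["clock"],s["qpos"].round(2),s["ee_pos"],ori().round(3)); np.save("s1.npy",s,allow_pickle=True)
E
```

```text
clock: 1.1
ee_pos: [0.4247, 0.1925, 0.2467]
orientation: [0.0, -0.222, 0.975, 0.0]
wrist_force: [0.6, 1.5, 0.4]
opening: 0.652
finger_force: 0.0
1.1 [-0.17  0.13 -0.34  1.97  0.05  1.04  1.49] [0.42472667 0.19252506 0.246735  ] [[-0.906 -0.424  0.002]
 [-0.424  0.906 -0.005]
 [ 0.    -0.005 -1.   ]]
```

View pics/w1.png

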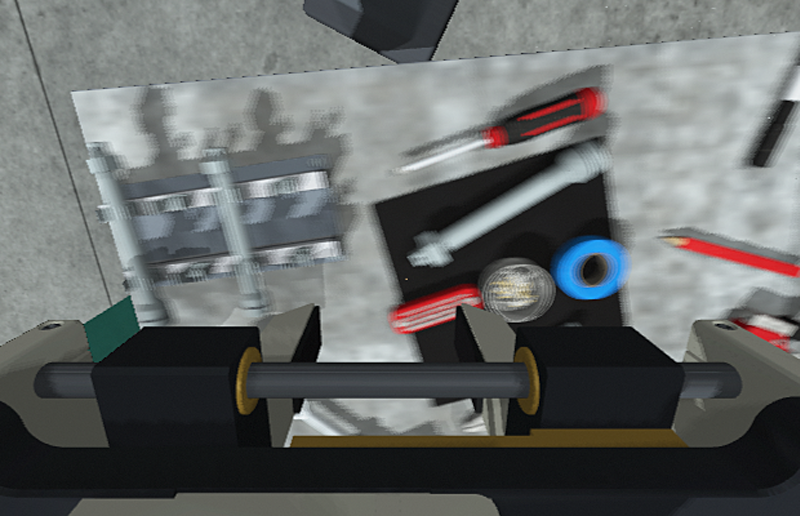

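The picture is blurred by motion and the gripper hides the lower part. I'll move further out, hold still and look again.

```bash
python3 -m jog '[[0.06,-0.05,0,0,0],[0.06,-0.1,0,0,0],[0.06,-0.12,0,0,0],[0.06,-0.12,0,0,0],[0.06,-0.12,0,0,0],[0.06,-0.12,0,0,0],[0.06,-0.12,0,0,0],[0.06,-0.12,0,0,0]]' 30
python3 - <<'E'
from h import *
s=shot("wrist","w2",(0,10,640,270),1.25)
print(s["clock"],s["qpos"].round(2),s["ee_pos"],ori().round(3)); np.save("s2.npy",s,allow_pickle=True)
E
```

```text
clock: 2.15
ee_pos: [0.532, 0.2463, 0.247]
orientation: [0.0, -0.222, 0.975, -0.0]
wrist_force: [-0.1, 0.6, 0.0]
opening: 0.65
finger_force: 0.0
2.15 [-0.22  0.35 -0.33  1.7   0.12  1.11  1.43] [0.53198362 0.24629485 0.24698034] [[-0.901 -0.433  0.   ]
 [-0.433  0.901  0.   ]
 [-0.    -0.    -1.   ]]
```

View pics/w2.png

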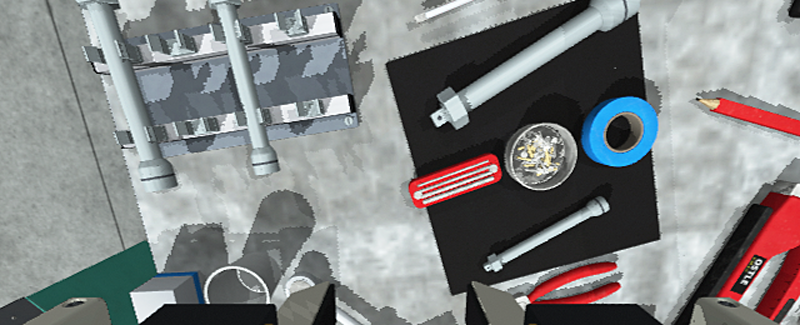

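The bars' socket ends are clear in this view: bar_21's is at the upper right and bar_12's at (600,205). Those on the rack point down, away from the robot. I'll enlarge two crops.

```bash
python3 - <<'E'
import cv2
im=cv2.imread("pics/w2_raw.png")
cv2.imwrite("pics/c1.png",cv2.resize(im[0:170,60:300],None,fx=3.3,fy=3.3,interpolation=cv2.INTER_CUBIC))
cv2.imwrite("pics/c2.png",cv2.resize(im[0:240,320:540],None,fx=2.5,fy=2.5,interpolation=cv2.INTER_CUBIC))
E
```

```text
(no output)
```

View pics/c1.png

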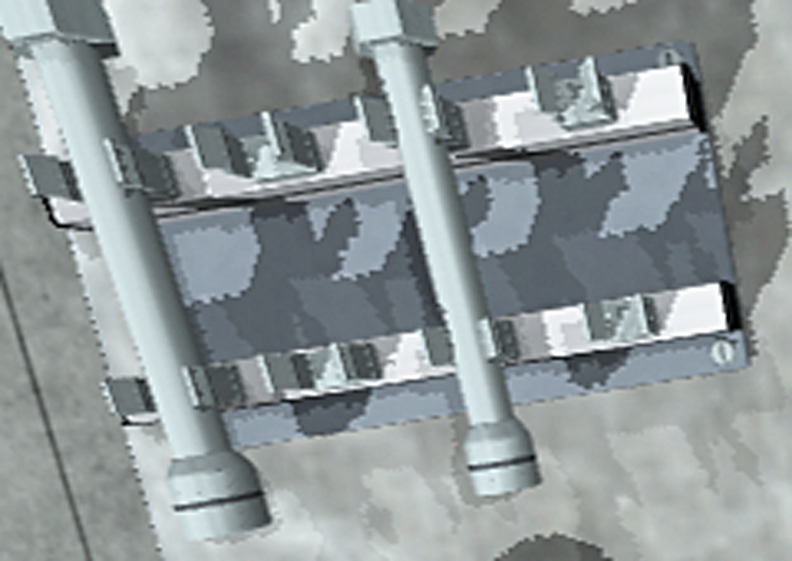

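View pics/c2.png

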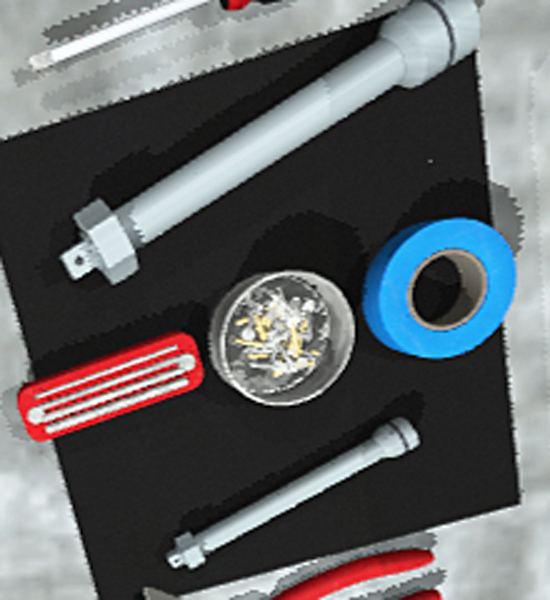

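```bash
python3 - <<'E'
from h import *
from scipy.optimize import least_squares
s=np.load("s2.npy",allow_pickle=True).item(); c=cam("wrist",s)
f1=lambda u,v,z:px2w(c,(60+u/3.3,v/3.3),z)
f2=lambda u,v,z:px2w(c,(320+u/2.5,v/2.5),z)
def bar(n,a,b):
    d=b-a; L=np.hypot(*d[:2]); print(n,"mid",((a+b)/2).round(4),"len",L.round(4),"ang",np.degrees(np.arctan2(d[1],d[0])).round(2)); return (a+b)/2
b15=(f1(398,46,.048),f1(487,425,.048)); b18=(f1(60,45,.0465),f1(200,458,.0465))
bar("15",*b15);bar("18",*b18);m21=bar("21",f2(132,228,.0195),f2(392,66,.0195));m12=bar("12",f2(204,548,.012),f2(375,453,.012))
pts=[((-56,113),f1(692,42,.005)),((56,113),f1(745,365,.005)),((-34,113),f1(693,97,.032)),((34,113),f1(726,308,.032))]
def res(p):
    x,y,t=p; A=np.array([[np.cos(t),-np.sin(t)],[np.sin(t),np.cos(t)]])
    o=[]
    for q,w in pts: o+=list((A@(np.array(q)/1e3)+[x,y]-w[:2])*1e3)
    for w in b15: o.append(((A.T@(w[:2]-[x,y]))[1]-.026)*1e3)
    return o
k=least_squares(res,[.53,.04,.45]); print(k.x,np.degrees(k.x[2]),np.round(k.fun,1))
x,y,t=k.x;A=np.array([[np.cos(t),-np.sin(t)],[np.sin(t),np.cos(t)]])
for n,q in(("12",.078),("15",.026),("18",-.026),("21",-.078)): print("place",n,(A@[0,q]+[x,y]).round(4))
for n,w in(("15",b15),("18",b18)): print(n,[ (A.T@(v[:2]-[x,y])).round(4) for v in w])
E
```

```text
15 mid [0.4919 0.0742 0.048 ] len 0.1169 ang 33.05
18 mid [ 0.5423 -0.0181  0.0465] len 0.1295 ang 34.02
21 mid [0.3643 0.2973 0.0195] len 0.1329 ang 146.91
12 mid [0.5054 0.4055 0.012 ] len 0.1021 ang 147.71
[0.50322242 0.05056745 0.57948868] 33.20225558988051 [-0.5 -0.   1.8  0.8 -1.1 -1.  -0.1  0.1  0.1 -0.2]
place 12 [0.4605 0.1158]
place 15 [0.489  0.0723]
place 18 [0.5175 0.0288]
place 21 [ 0.5459 -0.0147]
15 [array([-0.055 ,  0.0261]), array([0.0619, 0.0258])]
18 [array([-0.0696, -0.0798]), array([ 0.0598, -0.0779])]
```

```bash
python3 -m jog '[[0.038,0.02,-0.05,0.02,-0.06],[0.038,0.04,-0.1,0.05,-0.131],[0.038,0.06,-0.15,0.08,-0.131],[0.038,0.08,-0.2,0.11,-0.131],[0.038,0.1,-0.242,0.135,-0.131],[0.038,0.1,-0.242,0.147,-0.131],[0.038,0.1,-0.242,0.147,-0.131],[0.038,0.1,-0.242,0.147,-0.131]]' 30
cat >> h.py <<'E'
RO=np.array([.50322,.05057]); RT=np.radians(33.2); RA=np.array([[np.cos(RT),-np.sin(RT)],[np.sin(RT),np.cos(RT)]])
def rep(rx=None,ry=None,yaw=None,z=None):
    s=r.read_state(); A=rot(s["orientation"]); p=s["ee_pos"]
    print("rack xy",(RA.T@(p[:2]-RO)).round(4),"z",p[2].round(4),"xyaw",np.degrees(np.arctan2(A[1,0],A[0,0])).round(2),"j7",s["qpos"][6].round(2),"F",s["wrist_force"].round(1),"t",s["clock"],"tilt",A[:2,2].round(4))
    if rx is not None: 
        w=RA@[rx,ry]+RO; print("shift",(A.T@(np.r_[w,z]-p)).round(4))
    return s
E
python3 -c "
from h import *
rep(0,-.0787,None,.0275)"
```

```text
clock: 3.2
ee_pos: [0.5476, -0.0129, 0.1005]
orientation: [0.001, -0.287, 0.958, 0.0]
wrist_force: [0.4, 0.2, 0.4]
opening: 0.413
finger_force: 0.0
rack xy [ 0.0024 -0.0775] z 0.1005 xyaw -146.66 j7 2.0 F [0.4 0.2 0.4] t 3.2 tilt [0.0014 0.0009]
shift [ 0.0025 -0.0012  0.073 ]
```

```bash
python3 -m jog '[[0.038,0.001,-0.001,0.03,0],[0.038,0.001,-0.001,0.06,0],[0.038,0.001,-0.001,0.073,0],[0.038,0.001,-0.001,0.073,0],[0.01,0.001,-0.001,0.073,0],[0.01,0.001,-0.001,0.073,0],[0.01,0.001,-0.001,0.073,0],[0.01,0.001,-0.001,0.073,0]]' 60
python3 -c "
from h import *
rep(0,-.0787,None,.0275)"
```

```text
clock: 4.2
ee_pos: [0.5467, -0.015, 0.0277]
orientation: [0.0, -0.286, 0.958, 0.0]
wrist_force: [-2.2, 2.5, 6.1]
opening: 0.18
finger_force: 60.0
rack xy [ 0.0005 -0.0787] z 0.0277 xyaw -146.75 j7 1.97 F [-2.2  2.5  6.1] t 4.2 tilt [0.0005 0.0011]
shift [0.0005 0.     0.0001]
```

```bash
python3 -m jog '[[0.01,0,0,-0.02,0],[0.01,0,0,-0.05,0],[0.01,0,0,-0.055,0],[0.01,-0.004,0.026,-0.055,0],[0.01,-0.004,0.0527,-0.055,0],[0.01,-0.004,0.0527,-0.055,0],[0.01,-0.004,0.0527,-0.035,0],[0.01,-0.004,0.0527,-0.022,0]]' 60
python3 -c "
from h import *
rep(.004,-.026,None,.029)
s=shot('wrist','w3')"
```

```text
clock: 5.2
ee_pos: [0.5207, 0.0289, 0.0474]
orientation: [-0.001, -0.285, 0.958, -0.0]
wrist_force: [-1.2, 0.1, -1.9]
opening: 0.177
finger_force: 60.0
rack xy [ 0.0028 -0.0277] z 0.0474 xyaw -146.87 j7 1.89 F [-1.2  0.1 -1.9] t 5.2 tilt [-0.0011 -0.0006]
shift [-0.0012  0.0017  0.0184]
```

View pics/w3.png

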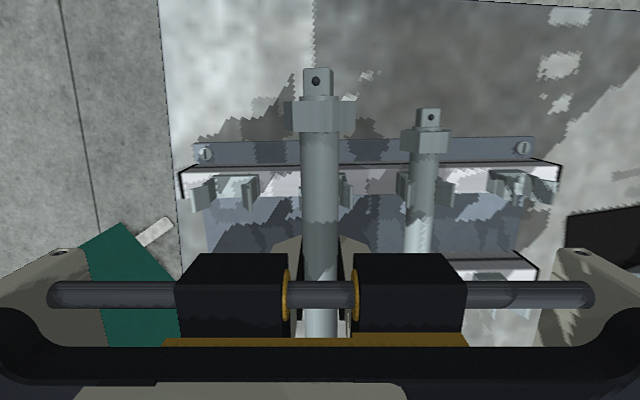

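```bash
python3 - <<'E'
from h import *
c=cam("wrist")
f=lambda x,y,z:np.round(w2px(c,np.r_[RA@[x,y]+RO,z]),1)
print("rail corners back",f(-.042,-.113,.032),f(-.042,.113,.032),"front",f(.042,.113,.032), f(.026,.113,.032))
print("15 axis at collar",f(-.0575,.026,.048),"plate",f(-.056,-.113,.005),f(-.056,.113,.005))
print("clip seats",[f(-.034,y,.063) for y in(-.078,-.026,.026,.078)])
rep(.004,-.026,None,.029)
E
```

```text
rail corners back [172.3 170.1] [564.4 169.7] front [533.9 295.2] [539.1 273.7]
15 axis at collar [425.5 146.4] plate [188.5 140.2] [537.5 140. ]
clip seats [array([217.1, 199.2]), array([324. , 199.2]), array([430.8, 199.1]), array([537.5, 199. ])]
rack xy [ 0.0021 -0.0268] z 0.046 xyaw -146.86 j7 1.88 F [ 0.1  1.2 -5. ] t 5.25 tilt [-0.0033 -0.0002]
shift [-0.0019  0.0008  0.017 ]
```

```bash
python3 - <<'E'
from h import *
im=cv2.cvtColor(cv2.imread("pics/w3_raw.png"),cv2.COLOR_BGR2GRAY).astype(float)
L=cv2.createLineSegmentDetector(2) if hasattr(cv2,'createLineSegmentDetector') else None
l=L.detect(im.astype(np.uint8))[0][:,0]
for a in l:
    if np.hypot(a[2]-a[0],a[3]-a[1])>22 and min(a[1],a[3])>60 and max(a[1],a[3])<300 and 170<a[0]<570: print(a.round(1))
E
```

```text
[440.8 252.7 463.7 281.4]
[508.1 280.1 531.9 280.1]
[516.8 168.3 546.6 180. ]
[180.6 174.2 184.4 197.1]
[513.  248.3 540.3 268.6]
[555.6 165.2 491.8 164.3]
[354.4 252.5 439.4 252.5]
[269.4 168.4 181.9 172.1]
[469.4 280.  504.4 280.3]
[531.6 156.5 564.3 164.7]
[180.6 197.9 176.7 173.2]
[175.1 282.4 199.2 252.7]
[538.1 280.1 584.4 280. ]
[199.4 252.5 285.6 252.5]
[490.6 169.4 515.6 168.5]
[453.1 192.9 486.9 192.2]
[531.9 268.7 456.9 269.7]
[488.1 165.5 465.6 167. ]
[173.2 170.6 179.5 233.1]
[474.4 272.6 498.2 272. ]
[562.2 165.3 558.4 191.7]
[295.3 280.6 301.  235.5]
[562.9 246.9 565.5 216.8]
[339.  235.7 344.5 279.4]
[302.2  93.1 301.8  70.6]
[286.8 253.3 289.8 278.2]
[350.2 278.2 353.1 254.2]
[195.6 211.9 192.  189.4]
[179.9 234.3 182.8 269.4]
[219.4 173.9 256.9 173. ]
[333.   71.9 333.   95.6]
[272.2 105.1 283.3  85.7]
[524.4 172.4 498.1 172.1]
[265.  222.7 280.2 198.6]
[211.5 251.1 224.3 230.1]
[400.7 165.6 362.  166.9]
[445.6 257.8 516.9 256.5]
[178.6 255.6 176.4 225.7]
[291.7 100.6 292.4 134.4]
[420.  130.6 418.  154.5]
[366.9 169.  338.1 169.1]
[521.9 259.7 449.4 261. ]
[449.4 131.3 421.9 132.6]
[336.3 266.9 337.2 241.9]
[546.7 226.7 527.8 246.6]
[339.4 163.  408.1 161.6]
[199.4 165.4 299.4 163.9]
[329.3  94.4 328.9  68.1]
[349.4 185.6 349.2 208.1]
[427.6 249.7 430.7 221.7]
[406.5 225.8 405.3 250.7]
[336.9 185.6 336.3 143.1]
[440.6 160.7 529.4 159.1]
[405.2 179.3 406.7 204.4]
[432.5 214.4 434.7 175.6]
[249.8 210.6 249.7 181.9]
[368.  244.7 340.7 234.2]
[370.6 193.9 393.1 192.8]
[299.1 161.9 298.5 133.1]
[299.3 234.3 273.1 244.3]
[210.6 140.9 239.4 140.1]
[451.9 135.8 531.9 134.8]
[207.4 249.5 202.3 214.3]
[531.9 136.8 451.9 138.5]
[568.1 283.4 468.1 283.5]
[171.9 283.1  56.9 283.1]
[303.  148.1 305.1 218.1]
[468.1 299.4 506.9 299.4]
[331.8 129.4 332.  100.6]
[503.1 286.9 469.4 286.9]
```

```bash
sed -i 's/RT=np.radians(33.2)/RT=np.radians(33.9)/' h.py; python3 -m jog '[[0.01,-0.001,0.0008,0.003,-0.012],[0.01,-0.001,0.0008,0.006,-0.012],[0.01,-0.001,0.0008,0.009,-0.012],[0.01,-0.001,0.0008,0.012,-0.012],[0.01,-0.001,0.0008,0.015,-0.012],[0.01,-0.001,0.0008,0.0175,-0.012],[0.01,-0.001,0.0008,0.0175,-0.012],[0.01,-0.001,0.0008,0.0175,-0.012]]' 60
python3 -c "
from h import *
rep(.004,-.026,None,.029)"
```

```text
clock: 6.25
ee_pos: [0.5211, 0.0318, 0.0307]
orientation: [-0.0, -0.292, 0.957, 0.0]
wrist_force: [-1.0, 5.5, -4.9]
opening: 0.18
finger_force: 60.0
rack xy [ 0.0044 -0.0256] z 0.0307 xyaw -146.1 j7 1.88 F [-1.   5.5 -4.9] t 6.25 tilt [-0.0007  0.0007]
shift [ 0.0004 -0.0004  0.0017]
```

```bash
python3 -m jog '[[0.01,0,0,0.001,0],[0.01,0,0,0.002,0],[0.01,0,0,0.003,0],[0.01,0,0,0.004,0],[0.01,0,0,0.004,0],[0.01,0,0,0.004,0],[0.01,0,0,0.004,0],[0.01,0,0,0.004,0]]' 60
python3 -c "
from h import *
rep(.004,-.026,None,.029)"
```

```text
clock: 7.25
ee_pos: [0.521, 0.0317, 0.029]
orientation: [-0.0, -0.292, 0.957, 0.0]
wrist_force: [-9.4, 4.4, 20.3]
opening: 0.18
finger_force: 60.0
rack xy [ 0.0042 -0.0256] z 0.029 xyaw -146.1 j7 1.88 F [-9.4  4.4 20.3] t 7.25 tilt [-0.0009 -0.0002]
shift [ 0.0002 -0.0004 -0.    ]
```

The force was still low at z 0.031 and rose to 20 N at 0.029, so bar_18 has snapped in and bottomed out. I'll release it and head for bar_21.

```bash
python3 -m jog '[[0.036,0,0,0,0],[0.036,0,0,0,0],[0.036,0,0,-0.04,0],[0.036,0,0,-0.085,0.18],[0.036,0,0.05,-0.12,0.36],[0.036,0,0.11,-0.12,0.54],[0.036,-0.01,0.17,-0.12,0.72],[0.05,-0.01,0.23,-0.12,0.9]]' 60
python3 - <<'E'
from h import *
s=rep(); A=rot(s["orientation"])
print(tool([.3643,.2973,.12]).round(4))
E
```

```text
clock: 8.25
ee_pos: [0.4114, 0.2157, 0.1478]
orientation: [0.001, 0.134, 0.991, 0.0]
wrist_force: [-0.2, 0.9, -0.1]
opening: 0.457
finger_force: 0.0
rack xy [0.0159 0.1883] z 0.1478 xyaw 164.56 j7 0.7 F [-0.2  0.9 -0.1] t 8.25 tilt [0.0025 0.0006]
[0.0672 0.0661 0.0277]
```

```bash
python3 -m jog '[[0.05,0.03,0.03,0.01,0.15],[0.05,0.056,0.055,0.029,0.269],[0.05,0.056,0.055,0.05,0.269],[0.05,0.056,0.055,0.07,0.269],[0.05,0.056,0.055,0.079,0.269],[0.05,0.056,0.055,0.079,0.269],[0.05,0.056,0.055,0.079,0.269],[0.05,0.056,0.055,0.079,0.269]]' 60
python3 - <<'E'
from h import *
s=rep(); print(tool([.3643,.2973,.006]).round(4),s["ee_pos"])
E
```

```text
clock: 9.25
ee_pos: [0.3716, 0.2826, 0.0689]
orientation: [0.0, 0.263, 0.965, 0.001]
wrist_force: [-0.2, 0.7, 0.5]
opening: 0.546
finger_force: 0.0
rack xy [0.0201 0.266 ] z 0.0689 xyaw 149.52 j7 0.22 F [-0.2  0.7  0.5] t 9.25 tilt [0.0012 0.0009]
[0.0138 0.0089 0.0629] [0.37157835 0.28257578 0.06892752]
```

```bash
python3 -m jog '[[0.05,0.014,0.009,0,0.04],[0.05,0.014,0.009,0.02,0.04],[0.05,0.014,0.009,0.045,0.04],[0.05,0.014,0.009,0.0625,0.04],[0.05,0.014,0.009,0.0625,0.04],[0.01,0.014,0.009,0.0625,0.04],[0.01,0.014,0.009,0.0625,0.04],[0.01,0.014,0.009,0.0625,0.04]]' 60
python3 - <<'E'
from h import *
s=rep(); print(tool([.3643,.2973,.006]).round(4),s["ee_pos"],s["opening"],s["finger_force"])
E
```

```text
clock: 10.25
ee_pos: [0.3637, 0.2972, 0.0064]
orientation: [0.0, 0.282, 0.959, 0.0]
wrist_force: [-2.3, -2.2, 2.1]
opening: 0.27
finger_force: 1.4
rack xy [0.0217 0.2826] z 0.0064 xyaw 147.24 j7 0.12 F [-2.3 -2.2  2.1] t 10.25 tilt [0.0006 0.0003]
[-0.0005  0.0004  0.0004] [0.3636697  0.29723381 0.00635352] 0.26956730102020854 1.3674771040678024
```

```bash
python3 -m jog '[[0.01,0,0,0,0],[0.01,0,0,0,0],[0.01,0,0,-0.05,0],[0.01,0,0,-0.1,0.1],[0.01,-0.04,-0.02,-0.12,0.28],[0.01,-0.09,-0.045,-0.12,0.46],[0.01,-0.14,-0.07,-0.12,0.64],[0.01,-0.19,-0.095,-0.12,0.82]]' 60
python3 - <<'E'
from h import *
s=rep(); w=RA@[0,-.078]+RO; print(tool([*w,.11]).round(4),s["ee_pos"],s["opening"],s["finger_force"],s["qpos"].round(2))
E
```

```text
clock: 11.25
ee_pos: [0.4719, 0.113, 0.1253]
orientation: [-0.0, 0.643, 0.766, -0.0]
wrist_force: [0.5, 0.4, -6.4]
opening: 0.215
finger_force: 60.0
rack xy [0.0088 0.0693] z 0.1253 xyaw 99.95 j7 -0.09 F [ 0.5  0.4 -6.4] t 11.25 tilt [-0.0005  0.0001]
[-0.1382  0.0518  0.0153] [0.47185389 0.11295205 0.12534475] 0.2151794726146157 59.986960887908936 [-0.35  0.32  0.07  2.06 -0.03  0.77 -0.09]
```

```bash
python3 -m jog '[[0.01,-0.04,0.015,0,0.18],[0.01,-0.08,0.03,0,0.36],[0.01,-0.12,0.045,0.01,0.54],[0.01,-0.137,0.052,0.015,0.72],[0.01,-0.137,0.052,0.015,0.9],[0.01,-0.137,0.052,0.015,1.08],[0.01,-0.137,0.052,0.015,1.153],[0.01,-0.137,0.052,0.015,1.153]]' 60
python3 - <<'E'
from h import *
s=rep(0,-.078,None,.0345)
s=shot("wrist","w4"); np.save("s4.npy",s,allow_pickle=True)
c=cam("wrist",s)
f=lambda x,y,z:np.round(w2px(c,np.r_[RA@[x,y]+RO,z]),1)
print("rail front",f(.042,-.113,.032),f(.042,.113,.032),"plate",f(.056,-.113,.005),f(.056,.113,.005))
print("clips",[f(.034,y,.048) for y in(-.078,-.026,.026,.078)])
print("bar15, 18 socket",f(.07,.026,.048),f(.07,-.026,.048))
E
```

```text
clock: 12.25
ee_pos: [0.5465, -0.0108, 0.1098]
orientation: [-0.0, 0.956, 0.295, -0.001]
wrist_force: [0.1, -0.1, -5.5]
opening: 0.214
finger_force: 60.0
rack xy [ 0.0017 -0.0751] z 0.1098 xyaw 34.27 j7 -0.81 F [ 0.1 -0.1 -5.5] t 12.25 tilt [-0.0017 -0.0002]
shift [-0.0016  0.003   0.0753]
rail front [367.6 160.8] [ 78.2 158.8] plate [363.8 138.8] [ 98.4 137. ]
clips [array([322.9, 175.1]), array([252.6, 174.6]), array([182.2, 174.1]), array([111.7, 173.7])]
bar15, 18 socket [175.5 124. ] [249.5 124.6]
```

View pics/w4.png

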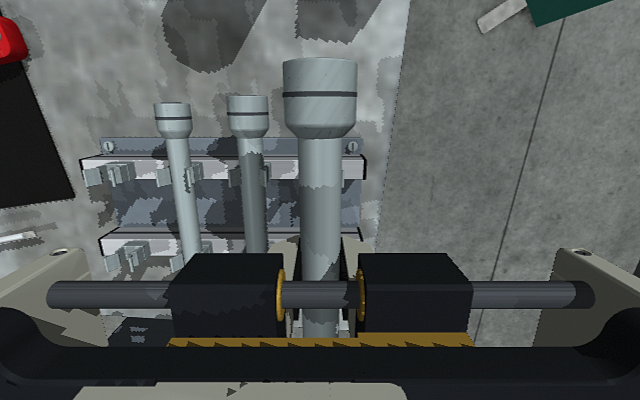

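```bash
python3 - <<'E'
from h import *
im=cv2.imread("pics/w4_raw.png",0)
s=np.load("s4.npy",allow_pickle=True).item(); c=cam("wrist",s)
l=cv2.createLineSegmentDetector(2).detect(im)[0][:,0]
for a in l:
    d=np.hypot(a[2]-a[0],a[3]-a[1])
    if d>14 and 80<a[1]<250 and 70<a[0]<375 and abs(a[2]-a[0])<.35*d: print("V",a.round(1))
    if d>30 and 120<a[1]<250 and 70<a[0]<375 and abs(a[3]-a[1])<.2*d: print("H",a.round(1),((a[3]-a[1])/(a[2]-a[0])).round(4))
f=lambda x,y,z:np.round(w2px(c,np.r_[RA@[x,y]+RO,z]),1)
for y in(.026,-.026): print([f(x,y,.048) for x in(.06,.04,.0,-.01)])
E
```

```text
V [100.3 240.4 104.1 255.7]
H [166.9 158.5  83.1 158.5] 0.0
V [362.  178.1 363.1 159.3]
H [173.1 238.2 100.6 238. ] 0.002
V [ 81.4 178.2  78.  160.4]
H [ 72.  198.    0.4 208.1] -0.1405
V [341.7 235.7 348.5 280.6]
V [366.5 160.6 365.7 178.1]
H [341.9 137.6 298.2 139.2] -0.0373
V [133.6 163.  135.9 177. ]
V [185.6 168.3 188.  186.9]
H [169.4 233.5 109.4 233.4] 0.0004
V [101.2 182.   98.2 168.1]
V [166.7 139.2 184.8 260.6]
H [295.6 158.3 264.4 158. ] 0.0091
V [267.3  96.8 268.5 113.2]
V [282.5  89.4 281.8  61.9]
V [123.3 249.3 130.5 270.2]
V [356.3  98.1 355.6 118.2]
H [115.6 230.7 168.1 230.7] -0.0014
H [268.1 230.7 298.1 230.6] -0.0024
V [185.1 170.6 184.2 139.4]
H [164.4 226.3 124.4 226.8] -0.014
V [339.7 199.4 339.4 181.9]
V [239.  136.8 240.  159.3]
V [239.7 165.6 244.6 239.5]
V [121.5 180.7 118.6 166.8]
V [270.9 163.  269.  178.2]
H [148.1 153.1 113.1 153.1] -0.0
H [294.4 125.4 353.1 124.9] -0.0082
V [343.2 170.4 340.9 184.4]
V [302.4 240.5 304.9 279.2]
V [284.2 124.5 282.7  99.3]
H [211.9 230.6 241.9 230.7] 0.0029
V [337.6 180.7 338.8 139.3]
V [196.3 200.5 198.8 220.7]
V [338.3 230.6 339.4 200.6]
V [305.7 140.6 306.  185.7]
V [351.9 119.4 352.7  98.1]
V [353.   88.2 353.7  63.1]
V [244.5 156.9 248.6 211.9]
V [252.  211.9 247.9 154.4]
V [304.9 209.4 305.1 226.9]
V [304.8 188.1 305.4 209.4]
V [314.7 213.1 314.8 249.4]
[array([177.4, 138.5]), array([181.1, 166.1]), array([187.9, 217.2]), array([189.5, 229.2])]
[array([250.4, 139. ]), array([252.1, 166.6]), array([255.2, 217.7]), array([256. , 229.6])]
```

```bash
python3 -m jog '[[0.01,-0.001,0.0024,0.02,0],[0.01,-0.001,0.0024,0.045,0],[0.01,-0.001,0.0024,0.053,0],[0.01,-0.001,0.0024,0.053,0],[0.01,-0.001,0.0024,0.058,0],[0.01,-0.001,0.0024,0.062,0],[0.01,-0.001,0.0024,0.066,0],[0.01,-0.001,0.0024,0.07,0]]' 60
python3 -c "
from h import *
s=rep(0,-.0775,None,.0345);print(s['opening'])"
```

```text
clock: 13.3
ee_pos: [0.5487, -0.0121, 0.0418]
orientation: [-0.001, 0.956, 0.295, 0.001]
wrist_force: [-2.8, 2.8, 2.9]
opening: 0.214
finger_force: 60.0
rack xy [ 0.0028 -0.0774] z 0.0418 xyaw 34.26 j7 -0.76 F [-2.8  2.8  2.9] t 13.3 tilt [0.0015 0.0019]
shift [-0.0028  0.0001  0.0073]
0.21437377550095174
```

```bash
python3 -m jog '[[0.01,0.001,0,0.002,0],[0.01,0.001,0,0.004,0],[0.01,0.001,0,0.006,0],[0.01,0.001,0,0.008,0],[0.01,0.001,0,0.008,0],[0.01,0.001,0,0.008,0],[0.01,0.001,0,0.008,0],[0.01,0.001,0,0.008,0]]' 60
python3 -c "
from h import *
s=rep(0,-.0775,None,.0345);print(s['opening'])"
```

```text
clock: 14.3
ee_pos: [0.548, -0.0126, 0.0341]
orientation: [-0.001, 0.956, 0.294, -0.001]
wrist_force: [-8.7, 4.6, 15.7]
opening: 0.215
finger_force: 60.0
rack xy [ 0.0019 -0.0774] z 0.0341 xyaw 34.2 j7 -0.75 F [-8.7  4.6 15.7] t 14.3 tilt [-0.0015  0.0015]
shift [-0.0019  0.0001 -0.0004]
0.21514637808570808
```

```bash
python3 -m jog '[[0.036,0,0,0,0],[0.036,0,0,0,0],[0.036,0,0,-0.02,0],[0.036,0,0,-0.042,0],[0,0,0,-0.042,0],[0,0,0,-0.042,0],[0,0,0,-0.042,0],[0,0,0,-0.035,0]]' 30
python3 -m jog '[[0,0,0,0.005,0],[0,0,0,0.007,0],[0,0,0,0.009,0],[0,0,0,0.011,0],[0,0,0,0.013,0],[0,0,0,0.013,0],[0,0,0,0.013,0],[0,0,0,0.013,0]]' 30
python3 -c "
from h import *
s=rep();print(s['opening'])"
```

```text
clock: 15.3
ee_pos: [0.5488, -0.0131, 0.0672]
orientation: [0.0, 0.956, 0.294, 0.0]
wrist_force: [-0.8, 0.3, -0.3]
opening: 0.024
finger_force: 0.0
clock: 16.3
ee_pos: [0.5496, -0.0142, 0.0581]
orientation: [0.0, 0.956, 0.293, 0.001]
wrist_force: [-9.1, -1.2, 29.5]
opening: 0.007
finger_force: 14.7
rack xy [ 0.0024 -0.0796] z 0.0581 xyaw 34.13 j7 -0.77 F [-9.1 -1.2 29.5] t 16.3 tilt [0.0019 0.0005]
0.006859206628513766
```

Fingertip contact came at z 0.058, matching bar_21's expected seated top of 0.0585. I'll check bar_18 the same way; its seated top should be at 0.057.

```bash
python3 -m jog '[[0,0,0,-0.03,0],[0,0,-0.03,-0.03,0],[0,0,-0.0515,-0.03,0],[0,0,-0.0515,-0.015,0],[0,0,-0.0515,-0.006,0],[0,0,-0.0515,-0.003,0],[0,0,-0.0515,-0.001,0],[0,0,-0.0515,0,0]]' 30
python3 - <<'E'
from h import *
s=rep();print(s['opening'],s["ee_pos"])
E
```

```text
clock: 17.3
ee_pos: [0.5201, 0.0277, 0.0565]
orientation: [-0.0, 0.956, 0.293, -0.0]
wrist_force: [-10.1, -2.5, 29.9]
opening: 0.004
finger_force: 14.9
rack xy [ 0.0013 -0.0284] z 0.0565 xyaw 34.07 j7 -0.85 F [-10.1  -2.5  29.9] t 17.3 tilt [-0.0006 -0.0001]
0.003944957285109049 [0.52012513 0.02767134 0.05647983]
```

Bar_18 is seated too: contact at 0.0565. Now bar_12.

```bash
python3 -m jog '[[0.026,0,0,-0.05,0],[0.026,0.02,-0.03,-0.1,-0.18],[0.026,0.05,-0.08,-0.1,-0.36],[0.026,0.08,-0.13,-0.1,-0.54],[0.026,0.11,-0.18,-0.1,-0.72],[0.026,0.14,-0.23,-0.1,-0.9],[0.026,0.17,-0.28,-0.1,-1.08],[0.026,0.199,-0.321,-0.1,-1.26]]' 30
python3 - <<'E'
from h import *
s=rep(); print(tool([.5054,.4055,.15]).round(4),s["ee_pos"],s["opening"])
E
```

```text
clock: 18.3
ee_pos: [0.504, 0.4088, 0.1543]
orientation: [-0.0, 0.597, 0.802, 0.0]
wrist_force: [0.5, -0.6, -0.4]
opening: 0.284
finger_force: 0.0
rack xy [0.2004 0.2969] z 0.1543 xyaw 106.72 j7 -0.42 F [ 0.5 -0.6 -0.4] t 18.3 tilt [-0.0003  0.0003]
[-0.0035  0.0004  0.0043] [0.50400766 0.40876039 0.15434798] 0.28388570549572845
```

```bash
python3 -m jog '[[0.026,-0.0035,0,0.004,-0.18],[0.026,-0.0035,0,0.004,-0.36],[0.026,-0.0035,0,0.004,-0.54],[0.026,-0.0035,0,0.004,-0.712],[0.026,-0.0035,0,0.004,-0.712],[0.026,-0.0035,0,0.004,-0.712],[0.026,-0.0035,0,0.004,-0.712],[0.026,-0.0035,0,0.004,-0.712]]' 30
python3 - <<'E'
from h import *
s=rep(); s=shot("wrist","w5",(200,60,440,260),3); np.save("s5.npy",s,allow_pickle=True)
print(tool([.5054,.4055,.006]).round(4),s["ee_pos"],s["opening"],w2px(cam("wrist",s),[.5054,.4055,.012]))
E
```

```text
clock: 19.3
ee_pos: [0.5049, 0.4036, 0.1507]
orientation: [0.0, 0.283, 0.959, 0.0]
wrist_force: [-1.0, 0.4, -0.1]
opening: 0.283
finger_force: 0.0
rack xy [0.1983 0.2921] z 0.1507 xyaw 147.14 j7 0.21 F [-1.   0.4 -0.1] t 19.3 tilt [ 0.0001 -0.    ]
[0.0006 0.0018 0.1447] [0.50491308 0.40360975 0.15071167] 0.282846284061655 (np.float64(321.361825352252), np.float64(186.24792300821093))
```

View pics/w5.png

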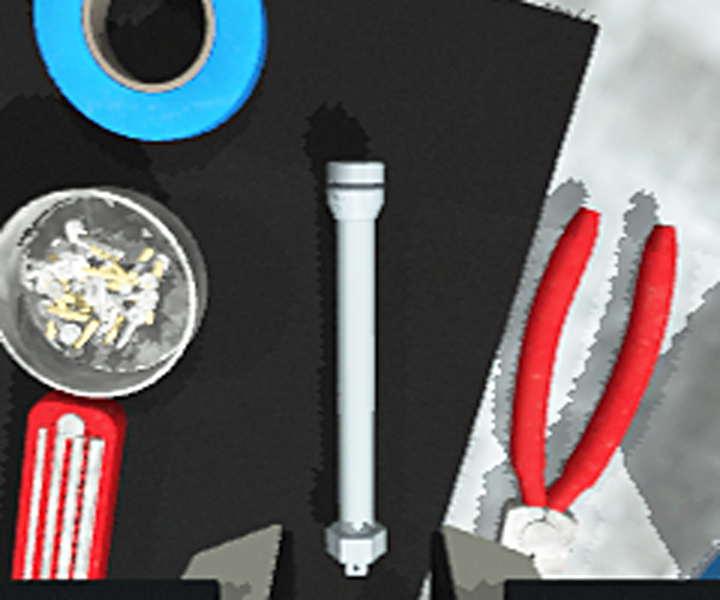

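```bash
python3 - <<'E'
from h import *
s=np.load("s5.npy",allow_pickle=True).item(); c=cam("wrist",s); A=rot(s["orientation"])
a,b=[px2w(c,p,.012) for p in((318.6,132.3),(319.3,236))]
print(a,b,np.hypot(*(a-b)[:2]),np.degrees(np.arctan2(*(a-b)[1::-1])))
print("mid tool",(A.T@((a+b)/2-s["ee_pos"])).round(4),"now",tool([*((a+b)/2)[:2],.0045]).round(4))
E
```

```text
[0.45905525 0.43218556 0.012     ] [0.55026    0.37401716 0.012     ] 0.10817518161360289 147.47116101504557
mid tool [-0.     -0.0006  0.1387] now [-1.000e-04 -6.000e-04  1.462e-01]
```

```bash
python3 -m jog '[[0.026,0,-0.0005,0.05,-0.005],[0.026,0,-0.0005,0.1,-0.005],[0.026,0,-0.0005,0.13,-0.005],[0.026,0,-0.0005,0.142,-0.005],[0.026,0,-0.0005,0.146,-0.005],[0.026,0,-0.0005,0.146,-0.005],[0,0,-0.0005,0.146,-0.005],[0,0,-0.0005,0.146,-0.005]]' 60
python3 -m jog '[[0,0,0,0,0],[0,0,0,0,0],[0,0,0,0,0],[0,0,0,0,0],[0,0,0,-0.05,0],[0,0,0,-0.1,0],[0,0,0,-0.115,0.1],[0,0,0,-0.115,0.28]]' 60
python3 - <<'E'
from h import *
s=rep(); w=RA@[0,.078]+RO; print(tool([*w,.11]).round(4),s["ee_pos"],s["opening"])
E
```

```text
clock: 20.35
ee_pos: [0.5052, 0.4035, 0.0058]
orientation: [0.0, 0.28, 0.96, 0.001]
wrist_force: [0.5, -0.0, 2.0]
opening: 0.115
finger_force: 57.0
clock: 21.35
ee_pos: [0.5057, 0.4039, 0.1218]
orientation: [0.001, 0.414, 0.91, 0.002]
wrist_force: [-0.6, 0.2, -1.5]
opening: 0.112
finger_force: 60.0
rack xy [0.1991 0.2919] z 0.1218 xyaw 131.13 j7 -0.04 F [-0.6  0.2 -1.5] t 21.35 tilt [0.0025 0.0026]
[-0.1872 -0.2245  0.0109] [0.50565439 0.40390294 0.12181673] 0.11205051969919216
```

```bash
python3 -m jog '[[0,-0.03,-0.04,0,0.18],[0,-0.07,-0.08,0,0.36],[0,-0.1,-0.12,0,0.54],[0,-0.13,-0.16,0,0.72],[0,-0.16,-0.19,0,0.9],[0,-0.187,-0.2245,0,1.08],[0,-0.187,-0.2245,0,1.26],[0,-0.187,-0.2245,0,1.44]]' 60
python3 - <<'E'
from h import *
s=rep(0,.078,None,.11);print(s["opening"])
E
```

```text
clock: 22.35
ee_pos: [0.4598, 0.1136, 0.1197]
orientation: [-0.0, 0.912, 0.411, 0.0]
wrist_force: [-1.1, 0.1, -1.0]
opening: 0.112
finger_force: 60.0
rack xy [-0.0009  0.0765] z 0.1197 xyaw 48.49 j7 -0.9 F [-1.1  0.1 -1. ] t 22.35 tilt [-0.0001  0.0002]
shift [ 0.0012 -0.0012  0.0097]
0.11229186996446183
```

```bash
python3 -m jog '[[0,0.001,-0.001,0.01,0.15],[0,0.001,-0.001,0.02,0.251],[0,0.001,-0.001,0.03,0.251],[0,0.001,-0.001,0.035,0.251],[0,0.001,-0.001,0.035,0.251],[0,0.001,-0.001,0.035,0.251],[0,0.001,-0.001,0.035,0.251],[0,0.001,-0.001,0.035,0.251]]' 60
python3 - <<'E'
from h import *
s=rep(0,.078,None,.0415)
s=shot("wrist","w6",(220,20,620,300),2); np.save("s6.npy",s,allow_pickle=True)
s=rep(0,.078,None,.0415)
c=cam("wrist",s)
f=lambda x,y,z:np.round(w2px(c,np.r_[RA@[x,y]+RO,z]),1)
print("rail front",f(.042,-.113,.032),f(.042,.113,.032))
print("clip12 seat/top",f(.034,.078,.032),f(.034,.078,.063))
im=cv2.imread("pics/w6_raw.png",0)
l=cv2.createLineSegmentDetector(2).detect(im)[0][:,0]
for a in l:
    d=np.hypot(a[2]-a[0],a[3]-a[1])
    if d>14 and 100<a[1]<250 and 200<a[0]<400 and abs(a[2]-a[0])<.5*d: print("V",a.round(1))
E
```

```text
clock: 23.35
ee_pos: [0.4602, 0.1158, 0.0849]
orientation: [-0.0, 0.955, 0.297, 0.0]
wrist_force: [-0.1, -0.2, -1.8]
opening: 0.11
finger_force: 60.0
rack xy [0.0007 0.0782] z 0.0849 xyaw 34.55 j7 -1.09 F [-0.1 -0.2 -1.8] t 23.35 tilt [0.0004 0.0003]
shift [-0.0007  0.0002  0.0434]
rack xy [0.0006 0.0782] z 0.0849 xyaw 34.55 j7 -1.09 F [ 0.3  0.4 -1.1] t 23.4 tilt [0.0003 0.0002]
shift [-0.0006  0.0002  0.0434]
rail front [590.3 168.5] [269.7 164.8]
clip12 seat/top [319.4 176.5] [319.3 187.9]
V [272.4 166.8 272.9 186.9]
V [333.4 235.6 337.5 280.6]
V [225.3 163.8 234.7 204.6]
V [383.8 176.9 383.  195.7]
V [301.7 138.2 302.1 123.2]
V [331.  228.1 330.4 178.1]
V [308.7 234.4 308.5 206.9]
V [303.3 176.9 301.3 195.7]
V [382.6 134.4 382.8 119.4]
V [386.7 159.4 387.6 141.8]
V [328.2 174.4 331.2 160.2]
V [304.1 153.4 301.5 138.4]
V [313.1 238.3 311.6 263.2]
V [389.8 191.9 391.1 176.8]
V [315.4 180.5 314.4 240.5]
V [313.9 160.7 313.4 180.7]
V [396.4 172.8 387.2 249.9]
V [395.  154.1 394.  172.1]
```

View pics/w6.png

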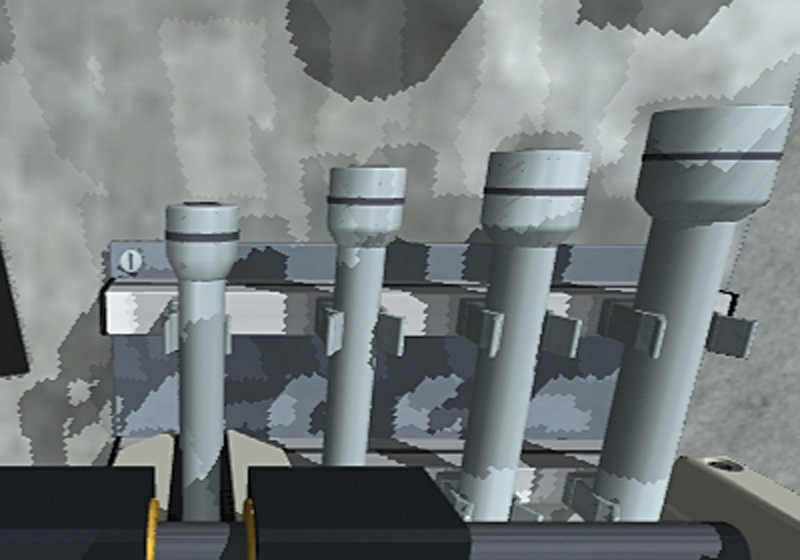

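Bar_12 is centred over its clips, with its socket pointing the same way as the others. Pressing it in now.

```bash
python3 -m jog '[[0,-0.0005,-0.0006,0.015,0.006],[0,-0.0005,-0.0006,0.024,0.006],[0,-0.0005,-0.0006,0.028,0.006],[0,-0.0005,-0.0006,0.032,0.006],[0,-0.0005,-0.0006,0.036,0.006],[0,-0.0005,-0.0006,0.04,0.006],[0,-0.0005,-0.0006,0.044,0.006],[0,-0.0005,-0.0006,0.0455,0.006]]' 60
python3 -c "
from h import *
s=rep(0,.078,None,.0415);print(s['opening'])"
```

```text
clock: 24.4
ee_pos: [0.4597, 0.1167, 0.0408]
orientation: [-0.001, 0.956, 0.294, 0.0]
wrist_force: [-8.7, -0.9, 37.0]
opening: 0.115
finger_force: 60.0
rack xy [0.0008 0.0791] z 0.0408 xyaw 34.22 j7 -1.06 F [-8.7 -0.9 37. ] t 24.4 tilt [0.0002 0.0017]
shift [-0.0008  0.0011 -0.0007]
0.11485720812134231
```

```bash
python3 -m jog '[[0.03,0,0,0,0],[0.03,0,0,0,0],[0.03,0,0,-0.02,0],[0.03,0,0,-0.032,0],[0,0,0,-0.032,0],[0,0,0,-0.032,0],[0,0,0,-0.032,0],[0,0,0,-0.032,0]]' 30
python3 -m jog '[[0,0,0,0.01,0],[0,0,0,0.014,0],[0,0,0,0.016,0],[0,0,0,0.018,0],[0,0,0,0.0195,0],[0,0,0,0.0205,0],[0,0,0,0.0205,0],[0,0,0,0.0205,0]]' 30
python3 -c "
from h import *
s=rep();print(s['opening'])"
```

```text
clock: 25.4
ee_pos: [0.4589, 0.1158, 0.0708]
orientation: [0.0, 0.956, 0.294, -0.0]
wrist_force: [-0.1, 0.0, 0.3]
opening: 0.003
finger_force: 0.0
clock: 26.4
ee_pos: [0.4593, 0.1157, 0.0534]
orientation: [-0.001, 0.956, 0.294, -0.0]
wrist_force: [-10.1, -3.6, 34.3]
opening: 0.007
finger_force: 17.5
rack xy [-0.0001  0.0786] z 0.0534 xyaw 34.15 j7 -1.07 F [-10.1  -3.6  34.3] t 26.4 tilt [-0.0005  0.0015]
0.006904362265505651
```

```bash
python3 -m jog '[[0.01,0,0,-0.05,0],[0.01,0,0,-0.1,0],[0.01,0,0,-0.15,0],[0.01,0,0,-0.15,0],[0.01,0,0,-0.15,0],[0.01,0,0,-0.15,0],[0.01,0,0,-0.15,0],[0.01,0,0,-0.15,0]]' 30
python3 -c "
from h import *
rep(); print(job.sign_off())"
```

```text
clock: 27.4
ee_pos: [0.4588, 0.1158, 0.1999]
orientation: [0.0, 0.956, 0.294, -0.001]
wrist_force: [-0.6, 0.2, -0.3]
opening: 0.113
finger_force: 0.0
rack xy [-0.0005  0.0789] z 0.1999 xyaw 34.2 j7 -1.19 F [-0.6  0.2 -0.3] t 27.4 tilt [-0.0014 -0.0008]
the job is handed in; nothing more can be done
None
```

All four bars are on the rack in order of size with their socket ends the same way, and the job was handed in at 27.4 s; pressing down on the three I placed (12, 18 and 21 mm) found each within 1 mm of its seated height, and bar_15 was left in its place.

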